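# Jack up the tempering slab and hold it

## Robot

A 6-joint arm with a two-finger parallel gripper is mounted at the origin on a cart in front of the work surface, level with it; the furniture and walls round the work are solid. World frame = base frame: x ahead of the robot, y to its left, z up, the work surface at z = 0. Lengths are in m, angles in degrees, forces in N, time in s.
With the tool pointing down it reaches from about 0.325 to 0.9 m from the base axis. Payload 3.5 kg.
Tool frame: the origin (TCP) lies at the very end of the fingers, on their centre line; the grasp point (between the pads) lies 19 mm behind it (bot.hold_point_z is the distance from the TCP to the grasp point, in m); z points along the fingers, y is the line along which they close (so a half turn about z gives the same grasp; the last joint's range is limited). The gripper opens to 85 mm and grips with 20 to 120 N. Pads are 22 mm wide; open, the fingers measure 114 mm over their backs; the gripper's body (76 mm by 85 mm) begins 54 mm behind the grasp point. The pads swing forward as they close: fully open they stand 13 mm farther back than shut.
Start: joints at [-72.502, 15.837, -1.513, 72.651, 0, 84.076], TCP at [0.248, -0.574, 0.231] pointing down, gripper open.
Joint ranges: [-178.77, 178.77], [-48.84, 107.48], [-61.69, 71.31], [-111.58, 123.2], [-90, 87.43], [-180, 180]. Speed limits (degrees/s): [147.25, 147.25, 180, 180, 180, 180].

## Interface

Orientations are given as a 3x3 rotation matrix whose columns are the frame's x, y, z axes.
In Python, from rig import bot, eyes, order gives the robot as it stands.
- The arm moves only by the shell command python3 -m handwheel 'ROWS' [FORCE]. ROWS is text: rows parted by semicolons, each of 7 numbers parted by spaces: the shift along the world's x, y, z in mm, then the turn, a rotation vector about the world's x, y, z in rad, then the opening, from 0 (shut) to 1 (fully open). A call has 1 to 5 rows; each row shifts and turns the commanded pose from where the row before left it; what a row does not reach is not made up. A row lasts 1/8 s, in which the tool goes at most 62.5 mm and 10.7 degrees, less where a joint would pass 70% of its speed; a pose out of reach is approached as far as the arm can. A call is refused whole if a number of a shift passes 62.5 or a number of a turn 0.188, either way. A call with a gripper value outside its range is refused whole. The fingers move at their own pace and stop on an object; FORCE is the grip in N (left out, the last holds). Time passes only in rows, so rows that do not move let the fingers close. It gives the time, the measured TCP pose, the force, the opening and the grip force at its end, in the units of the state.
- bot.state(): the state, without advancing time (a new reading comes with each control period).
- eyes.get_image(name): name is "side" or "top" or "wrist"; returns a dict with "color" (384x512x3 uint8, red, green, blue), "fx", "fy", "cx", "cy" (pixels), "k1" (the pictures are not rectified: a ray, as slopes to the right and down, at radius r is drawn at 1 + k1 r^2 times it, then the intrinsics apply), "R" (3x3) and "t" (3): a world point X has camera coordinates R X + t. Camera axes: x right, y down, z forward; pixel columns grow to the right and rows downward; lengths in m; the calibration is good to about 2 mm. A picture is of the moment at which its call begins. There is no depth.
- order.job_done(): hands the job in; it is judged then, once.
The state is a dict: "time_s": time; "qpos": joint angles; "qd": joint speeds; "joint_torque": joint torques, N m; "tool_pos": TCP position; "tcp_rot": TCP orientation; "force": force on the tool from outside, world axes, zero at the start; "torque": the same for the moment, N m; "width": finger opening in m; "finger_force": force on a finger pad.
Only numpy, scipy, OpenCV 4.12 (cv2) and the standard library are available. Lean on these libraries where they do the work, as an engineer would, in place of code of your own. Each camera call takes 0.05 s, during which the arm holds its last target. There are 200 camera calls.

## Task

The front of the marble slab must be held up so that a colleague can change the rubber rests under it. Set the small steel jack flat on the table with its round saddle centred under the slab's lift tongue (the round washer and bolt on top of the tongue mark the spot) and let go of the jack; then pump its handle once, right down and then letting it spring freely all the way back up, to settle it, and press it right down again. Finish while still holding the handle right down with the slab raised on the jack; never push or lift the slab, its stand or the mould on it yourself, and leave the loose cup and spice jar where they are.

Things in the scene. Friction and masses are not known exactly. Their poses are not given: they have to be found in the camera images.
- jack: Loose steel hand jack, about 0.85 kg. Base plate 200 x 70 x 12 mm; origin at the centre of its underside, +x toward the saddle (column at x = 65 mm), z up. Upright carrying lug at x = -5 mm, y = 0: 26 mm along x, 24 mm along y, top 79 mm above the table; grip it from above across y, its sides are clear. Handle pivot at x = -38 mm, 36 mm high; the handle points to -x.
- saddle (a point): Centre of the flat top of the jack's saddle, a steel disc 40 mm in diameter; 66 mm above the table with the handle up. It rises straight up by 24 mm as the handle goes fully down.
- pedal (a point): Centre of the top face of the rubber-faced pedal (44 mm wide, 30 mm along the handle) at the handle's end: the place to press. It lies 100 mm from the pivot along the handle and 7 mm above its centreline. Handle up: at x = -122 mm, y = 0, z = 90 mm in the jack's frame, its face tilted 0.5 rad; handle down: at x = -138 mm, z = 43 mm, face level.
- pump_handle (a joint): Angle of the jack's handle in rad: 0 = up (it springs back there by itself when let go), 0.5 = right down (stop, handle level). A spring and the slab's weight push back: at the pedal about 2 N at the start, 5 N right down without load, about 10 N right down with the slab on the saddle.
- stand: Fixed steel stand of the marble slab (its place varies). Origin on the table straight below the lift pad; +x points from there to the slab and its rear hinge, z up. Front legs at y = +-130 mm, from x = 30 mm on. A steel lift tongue, 50 mm wide, sticks out in front of the slab to x = -17 mm, its top 85 mm high.
- lift_pad (a point): Centre of the underside of the lift pad, a round steel boss 36 mm in diameter below the tongue's tip; 73 mm above the table while the slab rests, 7 mm above the resting saddle; about 90 mm with the jack right up. On top of the tongue, right above it, are a round washer and a domed bolt head.
- mould: Clear chocolate mould 275 x 141 x 24 mm lying loose on the white marble slab, its long side (x) across the slab; origin at the centre of its underside. The slab, 170 x 300 x 20 mm, covers x = 35 to 205 mm, y = +-150 mm of the stand's frame, top 107 mm high, hinged at the rear; the mould rides up with it.
- prep_cup: Loose steel prep cup, 72 mm wide, 41 mm high, standing on the table right of the stand; bystander. Origin at the centre of its underside.
- spice: Loose spice jar, 42 mm wide, 106 mm high, standing to the right at the back; bystander. Origin at the centre of its underside.

How it is judged:
By the outcome, as a careful person would: the job done as asked, in the order asked, and still so for the second after the job is handed in, while the arm keeps its last pose, push and grip.
It also fails if it takes over 61 s, if anything falls off the work surface, if the arm or the gripper's body presses on something with over 40 N, if the wrist force passes 120 N, or if a joint passes its speed limit or range.

## Working session

There is one attempt and no reset: what is moved stays moved. The work goes in short steps, Python scripts to look and compute and a shell command to move; the robot and the scene stay as the last step left them, time stands still between calls to the robot, and variables do not carry over. Pictures are saved under pics/ and viewed, at most 10 in all, crops included, and the job is handed in when it is done.

```bash
mkdir -p pics; ls; python3 - <<'E'
from rig import bot,eyes
import cv2,numpy as np
s=bot.state();print(s['time_s'],s['tool_pos'],np.round(s['tcp_rot'],3).tolist(),s['width'],bot.hold_point_z)
ims=[]
for n in ['top','side']:
    d=eyes.get_image(n);cv2.imwrite(f'pics/{n}0.png',d['color'][:,:,::-1])
    print(n,d['fx'],d['fy'],d['cx'],d['cy'],d['k1'],np.round(d['R'],4).tolist(),d['t'])
E
```

```text
pics
0.0 [ 0.24820646 -0.57276652  0.23015583] [[0.918, 0.397, -0.001], [0.397, -0.918, 0.002], [0.0, -0.002, -1.0]] 0.0855880063331545 0.0187
top 362.64669017795836 362.64669017795836 258.43847150392025 191.2783136737182 0.003271236013006365 [[0.0171, -0.9999, -0.0018], [-0.9839, -0.0165, -0.1779], [0.1778, 0.0048, -0.9841]] [-0.01976029  0.59071229  0.95566388]
side 492.6076809779009 492.6076809779009 258.96608196684736 193.97279555815098 -0.18199431670068922 [[-0.9152, -0.4027, 0.0137], [-0.2345, 0.5049, -0.8307], [0.3276, -0.7635, -0.5565]] [0.51939678 0.21032145 1.34645196]
```

View pics/top0.png

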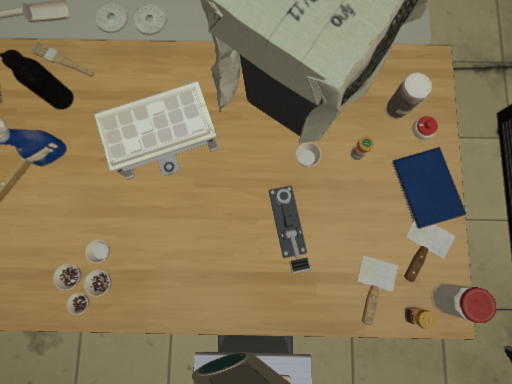

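View pics/side0.png

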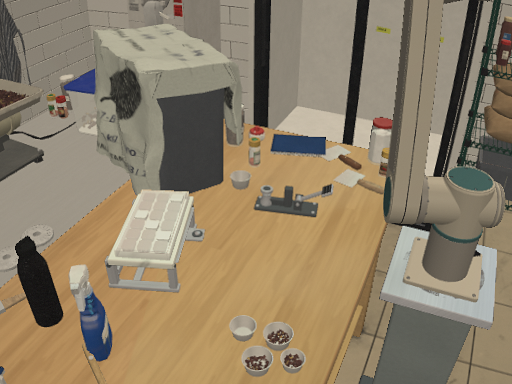

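The top view shows the jack with its saddle at about (284,197) and pedal at (300,265). The tongue washer is at about (169,167), the cup at (308,154) and the spice jar at (362,148). I'll magnify these next.

```bash
cat > h.py <<'E'
import numpy as np,cv2
from rig import bot,eyes
def K(d): return np.array([[d['fx'],0,d['cx']],[0,d['fy'],d['cy']],[0,0,1]])
def ray(d,u,v):
    p=cv2.undistortPoints(np.array([[[u,v]]],float),K(d),np.array([d['k1'],0,0,0.]))[0,0]
    R=np.array(d['R']);return -R.T@np.array(d['t']),R.T@np.array([p[0],p[1],1])
def onz(d,u,v,z):
    c,r=ray(d,u,v);return c+r*(z-c[2])/r[2]
def proj(d,X):
    return cv2.projectPoints(np.atleast_2d(np.array(X,float)),cv2.Rodrigues(np.array(d['R']))[0],np.array(d['t']),K(d),np.array([d['k1'],0,0,0.]))[0][:,0]
def crop(d,u0,v0,u1,v1,s): return cv2.resize(d['color'][v0:v1,u0:u1,::-1],None,fx=s,fy=s,interpolation=cv2.INTER_CUBIC)
E
python3 - <<'E'
from h import *
d=eyes.get_image('top');e=eyes.get_image('side')
A=crop(d,90,80,220,180,3);B=crop(d,255,180,325,280,3)
C=crop(e,180,215,230,250,4);D=crop(e,245,175,340,220,4)
o=np.zeros((600,800,3),np.uint8)
for im,x,y in((A,0,0),(B,400,0),(C,0,310),(D,300,310)):
    o[y:y+im.shape[0],x:x+im.shape[1]]=im[:600-y,:800-x]
cv2.imwrite('pics/c1.png',o)
print('saddle',onz(d,284,197,.066),'washer',onz(d,169,167,.088),'pedal',onz(d,300,265,.09))
E
```

```text
saddle [ 0.57386728 -0.08002342  0.066     ] washer [0.64756068 0.2341483  0.088     ] pedal [ 0.39269656 -0.12051507  0.09      ]
```

View pics/c1.png

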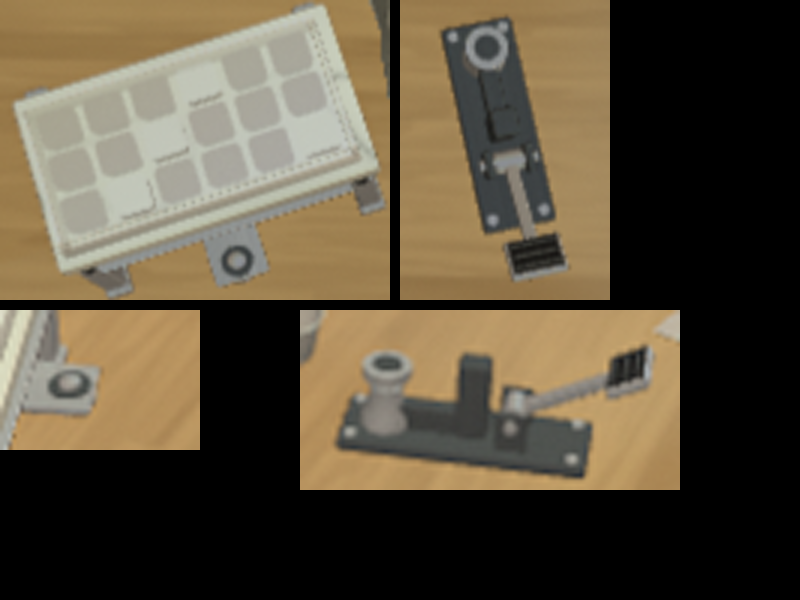

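The magnified top view puts the saddle ring at (283.7,195.7), the washer and bolt at (168.8,166.4) and the pedal at (299.8,264.4). In the side view the washer is at (197.2,233) and the saddle at (266.3,187.8). The jack already points nearly the same way as the stand. I'll now compute the positions.

```bash
cat >> h.py <<'E'
def tri(a,b):
    (c1,r1),(c2,r2)=a,b
    r1=r1/np.linalg.norm(r1);r2=r2/np.linalg.norm(r2)
    st=np.linalg.lstsq(np.c_[r1,-r2],c2-c1,rcond=None)[0]
    p,q=c1+st[0]*r1,c2+st[1]*r2
    return np.round((p+q)/2,4),round(np.linalg.norm(p-q),4)
E
python3 - <<'E'
from h import *
np.set_printoptions(precision=4,suppress=True)
d=eyes.get_image('top');e=eyes.get_image('side')
cb=lambda x,y:((x-400+.5)/3-.5+255,(y+.5)/3-.5+180)
ca=lambda x,y:((x+.5)/3-.5+90,(y+.5)/3-.5+80)
cc=lambda x,y:((x+.5)/4-.5+180,(y-310+.5)/4-.5+215)
cd=lambda x,y:((x-300+.5)/4-.5+245,(y-310+.5)/4-.5+175)
for n,t,s,z in(('saddle',cb(486,47),cd(386,362),.066),('pedal',cb(535,254),cd(629,370),.09),('bolt',ca(237,260),cc(70,382),.088)):
    print(n,'top',onz(d,*t,z),'side',onz(e,*s,z),'tri',tri(ray(d,*t),ray(e,*s)))
c=np.array([onz(d,*cb(*p),.012) for p in((442,30),(510,17),(555,218),(485,232))])
print('base',c.mean(0),[np.linalg.norm(c[i]-c[(i+1)%4]) for i in range(4)])
f=(c[0]+c[1])/2-(c[2]+c[3])/2;print('yaw',np.degrees(np.arctan2(f[1],f[0])))
l=onz(d,*ca(120,293),0);r=onz(d,*ca(372,211),0);v=l-r
print('feet',l,r,np.linalg.norm(v),'stand yaw',np.degrees(np.arctan2(v[1],v[0]))-90)
# tongue side edges
for a,b in(((205,240),(218,284)),((257,226),(268,270))):
    g=onz(d,*ca(*a),.085)-onz(d,*ca(*b),.085);print('tongue edge yaw',np.degrees(np.arctan2(g[1],g[0])))
E
```

```text
saddle top [ 0.5785 -0.0782  0.066 ] side [ 0.5785 -0.0791  0.066 ] tri (array([ 0.5783, -0.0782,  0.0666]), np.float64(0.0002))
pedal top [ 0.3944 -0.1197  0.09  ] side [ 0.3904 -0.1136  0.09  ] tri (array([ 0.3932, -0.1205,  0.0852]), np.float64(0.0022))
bolt top [0.6494 0.2352 0.088 ] side [0.6478 0.2365 0.088 ] tri (array([0.6492, 0.2353, 0.0868]), np.float64(0.0011))
base [ 0.5149 -0.0931  0.012 ] [np.float64(0.06711112949797507), np.float64(0.19578998653566831), np.float64(0.06695296109911109), np.float64(0.195953659480804)]
yaw 12.500795696743761
feet [0.636  0.3711 0.    ] [0.7237 0.1266 0.    ] 0.2598497909704045 stand yaw 19.74494754993421
tongue edge yaw 19.51585889799562
tongue edge yaw 16.740057763666353
```

Saddle (0.5785, −0.078) and bolt (0.649, 0.235) agree between views, and their heights match the given sizes. Jack yaw is about 12.6°, stand yaw about 19°. Moving above the lug at (0.510, −0.094).

```bash
python3 -m handwheel '26 48 0 0 0 -0.019 1;26 48 0 0 0 -0.019 1;26 48 0 0 0 -0.019 1;26 48 0 0 0 -0.019 1;26 48 0 0 0 -0.019 1'; python3 -m handwheel '26 48 0 0 0 -0.019 1;26 48 0 0 0 -0.019 1;26 48 -20 0 0 -0.019 1;26 48 -20 0 0 -0.019 1;28 47 -20 0 0 -0.019 1'; python3 -m handwheel '0 0 0 0 0 0 1;0 0 0 0 0 0 1'
python3 - <<'E'
from h import *
s=bot.state();print(s['tool_pos'],np.round(s['tcp_rot'],3).tolist(),s['force'])
E
```

```text
time_s: 0.92
tool_pos: [0.3791, -0.332, 0.2315]
tcp_rot: [[0.951, 0.308, 0.001], [0.308, -0.951, -0.0], [0.0, 0.001, -1.0]]
force: [1.0, -0.6, 0.4]
width: 0.0856
finger_force: 0.0
time_s: 1.55
tool_pos: [0.5112, -0.0929, 0.1711]
tcp_rot: [[0.976, 0.216, 0.001], [0.216, -0.976, -0.0], [0.001, 0.001, -1.0]]
force: [0.5, -0.3, 0.2]
width: 0.0854
finger_force: 0.0
time_s: 1.8
tool_pos: [0.5104, -0.0945, 0.1714]
tcp_rot: [[0.976, 0.218, -0.0], [0.218, -0.976, -0.0], [-0.0, 0.0, -1.0]]
force: [-1.3, -0.9, -0.2]
width: 0.0853
finger_force: 0.0
[ 0.51035632 -0.09454312  0.17138565] [[0.976, 0.218, -0.0], [0.218, -0.976, -0.0], [-0.0, 0.0, -1.0]] [-1.31776487 -0.9455508  -0.20654085]
```

```bash
python3 -m handwheel '0 0 -40 0 0 0 1;0 0 -40 0 0 0 1;0 0 -30 0 0 0 1;0 0 -15 0 0 0 1;0 0 0 0 0 0 1'; python3 -m handwheel '0 0 0 0 0 0 0;0 0 0 0 0 0 0;0 0 0 0 0 0 0;0 0 0 0 0 0 0;0 0 0 0 0 0 0' 80;python3 -m handwheel '0 0 0 0 0 0 0;0 0 2 0 0 0 0;0 0 2 0 0 0 0;0 0 2 0 0 0 0;0 0 0 0 0 0 0'
python3 - <<'E'
from h import *
d=eyes.get_image('side');cv2.imwrite('pics/g.png',crop(d,230,120,360,230,5))
E
```

```text
time_s: 2.42
tool_pos: [0.5098, -0.0953, 0.0461]
tcp_rot: [[0.977, 0.215, -0.001], [0.215, -0.977, 0.0], [-0.001, -0.0, -1.0]]
force: [0.1, 0.3, -0.5]
width: 0.0853
finger_force: 0.0
time_s: 3.05
tool_pos: [0.5109, -0.0939, 0.0471]
tcp_rot: [[0.976, 0.218, 0.001], [0.218, -0.976, 0.001], [0.001, -0.001, -1.0]]
force: [-1.4, 3.9, 5.0]
width: 0.0226
finger_force: 78.5
time_s: 3.68
tool_pos: [0.51, -0.0945, 0.0519]
tcp_rot: [[0.976, 0.217, -0.001], [0.217, -0.976, 0.0], [-0.001, -0.0, -1.0]]
force: [0.0, 0.1, -7.5]
width: 0.0227
finger_force: 78.6
```

View pics/g.png

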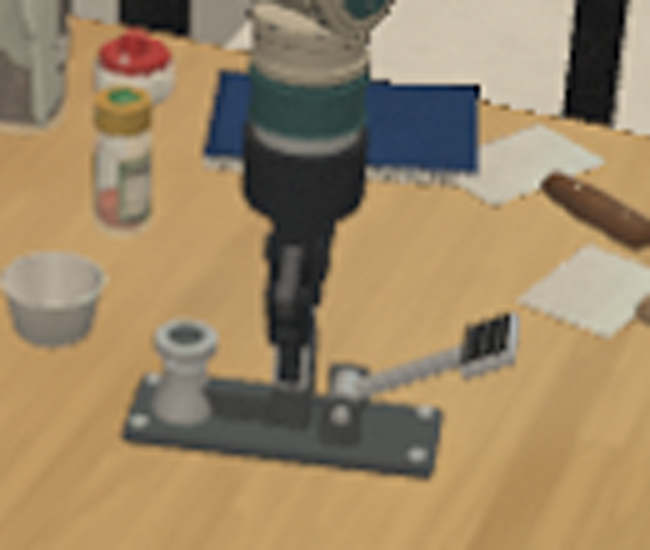

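The jack is held level and lifted about 5 mm; the side view shows the saddle at crop (185,335) and the pedal at (488,345), and the measured weight of 7.5 N fits. I'll carry it to a point 60 mm short of the target.

```bash
python3 -m handwheel '0 10 5 0 0 0 0;2 20 5 0 0 0.013 0;2 30 5 0 0 0.02 0;2 30 0 0 0 0.02 0;2 30 0 0 0 0.02 0'; python3 -m handwheel '2 30 0 0 0 0.02 0;2 30 0 0 0 0.02 0;2 30 0 0 0 0 0;2 30 0 0 0 0 0;0 22 0 0 0 0 0'; python3 -m handwheel '0 15 0 0 0 0 0;0 10 -6 0 0 0 0;0 0 -6 0 0 0 0;0 0 0 0 0 0 0;0 0 0 0 0 0 0'
python3 - <<'E'
from h import *
d=eyes.get_image('top');e=eyes.get_image('side')
A=crop(d,130,130,260,260,4);C=crop(e,170,190,300,290,2)
o=np.zeros((600,800,3),np.uint8);o[:520,:520]=A;o[:200,530:790]=C
cv2.imwrite('pics/p.png',o)
E
```

```text
time_s: 4.35
tool_pos: [0.5184, 0.0271, 0.0677]
tcp_rot: [[0.957, 0.288, 0.0], [0.288, -0.957, 0.0], [0.0, -0.0, -1.0]]
force: [0.0, 0.2, -8.1]
width: 0.0226
finger_force: 79.2
time_s: 4.97
tool_pos: [0.5263, 0.1695, 0.0676]
tcp_rot: [[0.945, 0.327, 0.0], [0.327, -0.945, 0.001], [0.001, -0.001, -1.0]]
force: [0.3, 0.4, -9.1]
width: 0.0224
finger_force: 79.4
time_s: 5.6
tool_pos: [0.5262, 0.1918, 0.055]
tcp_rot: [[0.946, 0.325, -0.001], [0.325, -0.946, -0.0], [-0.001, 0.0, -1.0]]
force: [-0.1, 0.6, -8.1]
width: 0.0228
finger_force: 79.3
```

View pics/p.png

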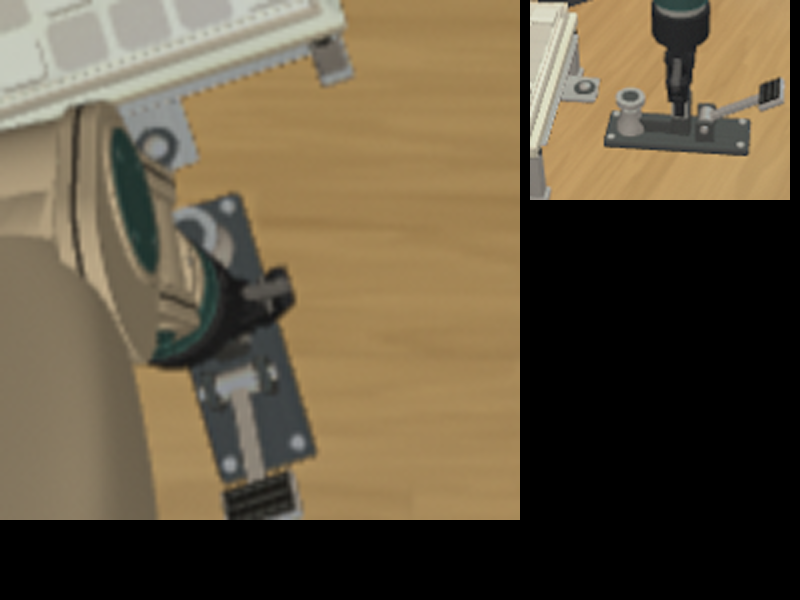

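The view shows the jack short of the tongue, well aligned, with the washer at crop (157,146) and the saddle ring near (200,232). I'll lower it to about 3 mm of clearance, then slide in along the stand axis.

```bash
python3 -m handwheel '0 0 -3 0 0 0 0;0 0 -2.5 0 0 0 0;0 0 0 0 0 0 0;0 0 0 0 0 0 0'
python3 - <<'E'
from h import *
s=bot.state();print(s['tool_pos'],s['force'])
d=eyes.get_image('side')
o=crop(d,190,220,255,268,12);cv2.imwrite('pics/s.png',o)
R=s['tcp_rot'];ya=np.arctan2(R[1][0],R[0][0])
x=np.array([np.cos(ya),np.sin(ya)])
p=s['tool_pos'][:2]+.07*x
print('saddle by tool',p,np.degrees(ya),proj(d,[[*p,.066+s['tool_pos'][2]-.0465],[.649,.2355,.088]]))
E
```

```text
time_s: 6.2
tool_pos: [0.5264, 0.1925, 0.0498]
tcp_rot: [[0.945, 0.326, -0.0], [0.326, -0.945, -0.0], [-0.0, 0.0, -1.0]]
force: [-0.5, 0.2, -7.1]
width: 0.0228
finger_force: 79.4
[0.52640293 0.19252731 0.049782  ] [-0.48082614  0.15455865 -7.10695516]
saddle by tool [0.59258332 0.21533425] 19.014862697715156 [[219.03614622 238.96484698]
 [196.92425377 232.29448263]]
```

View pics/s.png

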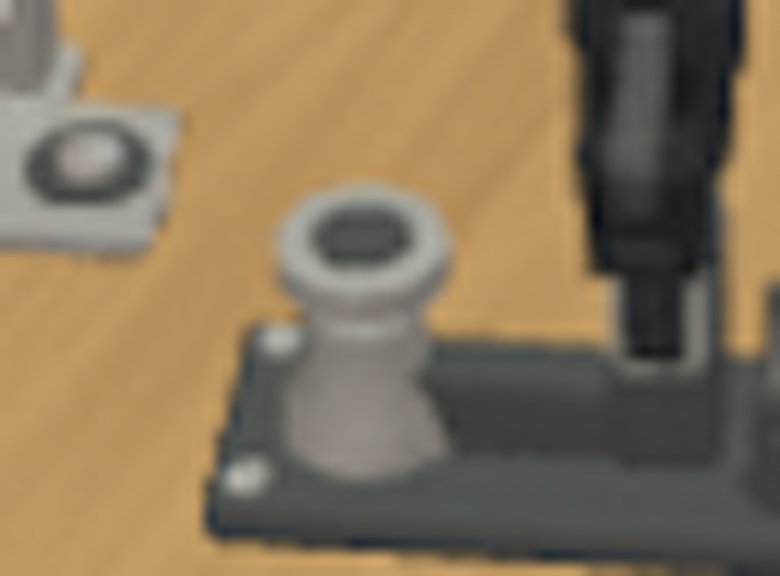

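The saddle ring centre is at crop (364,240), i.e. pixel (219.9,239.5). The washer centre is at crop (88,162), i.e. (196.9,233.0).

```bash
python3 - <<'E'
from h import *
d=eyes.get_image('side')
a=onz(d,219.87,239.54,.0693);b=onz(d,196.87,233.04,.086)
print(a,b,(b-a)*1000)
E
```

```text
[0.58936942 0.21659769 0.0693    ] [0.64888075 0.23624736 0.086     ] [59.51133408 19.64967168 16.7       ]
```

The two estimates are (56,20) and (59.5,19.6) mm. I'll advance (57,20), lower it onto the table, and check before letting go.

```bash
python3 -m handwheel '8 3 0 0 0 0 0;14 5 0 0 0 0 0;14 5 0 0 0 0 0;13 5 0 0 0 0 0;8 2 0 0 0 0 0'; python3 -m handwheel '0 0 0 0 0 0 0;0 0 -1.5 0 0 0 0;0 0 -1.5 0 0 0 0;0 0 0 0 0 0 0;0 0 0 0 0 0 0'
python3 - <<'E'
from h import *
d=eyes.get_image('side')
o=crop(d,180,215,245,263,12);cv2.imwrite('pics/t.png',o)
s=bot.state();print(s['tool_pos'],s['force'])
E
```

```text
time_s: 6.92
tool_pos: [0.585, 0.213, 0.0499]
tcp_rot: [[0.945, 0.326, 0.001], [0.326, -0.945, 0.0], [0.001, 0.0, -1.0]]
force: [-0.3, 0.5, -8.3]
width: 0.0229
finger_force: 79.4
time_s: 7.55
tool_pos: [0.5826, 0.2123, 0.0472]
tcp_rot: [[0.945, 0.326, -0.001], [0.326, -0.945, -0.0], [-0.001, -0.0, -1.0]]
force: [-4.7, -0.1, -0.5]
width: 0.023
finger_force: 80.2
[0.58265147 0.21234905 0.04719056] [-5.21664841 -0.64748198 -1.03222669]
```

View pics/t.png

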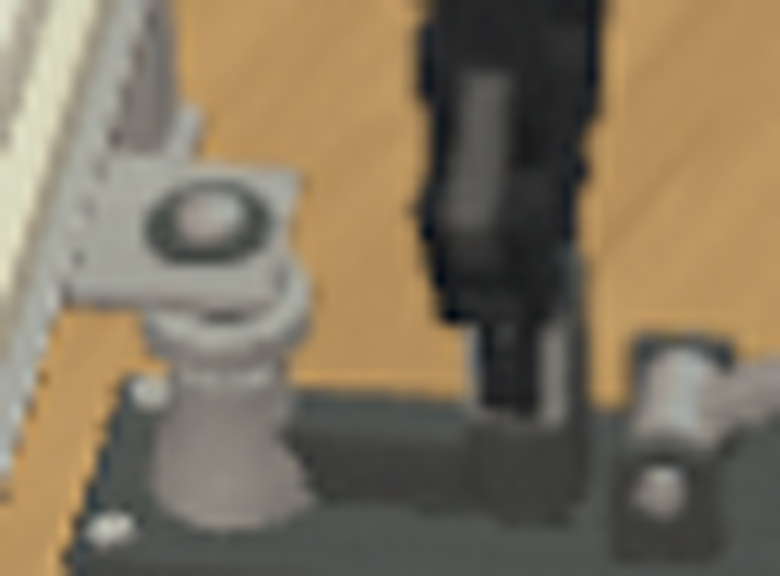

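The saddle disc spans crop x 143–313, centre about (229,288). The washer is at (208,221). I'll compare that with the projection expected if the saddle were exactly centred.

```bash
python3 - <<'E'
from h import *
d=eyes.get_image('side')
b=onz(d,196.87,232.96,.086);b2=b.copy();b2[2]=.0665
q=proj(d,[b2])[0];print('want crop',(q-[180,215]+.5)*12-.5)
for v in([.001,0,0],[0,.001,0],[0,0,.001]): print((proj(d,[b2+v])[0]-q)*12)
E
```

```text
want crop [213.03342481 288.13321095]
[-3.81485877 -1.17143275]
[-2.16509444  2.50317091]
[-0.25998004 -3.4136381 ]
```

The side view asks for about 3 mm more forward. I'll nudge (2.5,1), let go, retract upward clear of the view, and measure with both cameras.

```bash
python3 -m handwheel '0 0 1 0 0 0 0;2.5 1 0 0 0 0 0;0 0 -1 0 0 0 0;0 0 0 0 0 0 0'; python3 -m handwheel '0 0 0 0 0 0 0.5;0 0 0 0 0 0 0.5;0 0 0 0 0 0 1;0 0 0 0 0 0 1;0 0 0 0 0 0 1';  python3 -m handwheel '0 0 20 0 0 0 1;0 0 45 0 0 0 1;0 0 60 0 0 0 1;-40 -45 20 0 0 0 1;-40 -45 0 0 0 0 1'; python3 -m handwheel '-40 -45 0 0 0 0 1;-20 -50 0 0 0 0 1;0 -50 0 0 0 0 1;0 0 0 0 0 0 1;0 0 0 0 0 0 1'
python3 - <<'E'
from h import *
d=eyes.get_image('top');e=eyes.get_image('side')
o=np.zeros((600,800,3),np.uint8)
A=crop(d,145,145,225,255,5);C=crop(e,180,215,245,263,6)
o[:550,:400]=A;o[:288,405:795]=C
cv2.imwrite('pics/u.png',o)
E
```

```text
time_s: 8.15
tool_pos: [0.587, 0.2138, 0.0472]
tcp_rot: [[0.945, 0.326, 0.002], [0.326, -0.945, 0.001], [0.002, 0.0, -1.0]]
force: [0.2, 0.6, -4.5]
width: 0.0228
finger_force: 79.7
time_s: 8.78
tool_pos: [0.586, 0.2135, 0.0469]
tcp_rot: [[0.945, 0.326, 0.0], [0.326, -0.945, 0.0], [0.0, -0.0, -1.0]]
force: [0.1, 0.9, -0.0]
width: 0.0855
finger_force: 0.0
time_s: 9.4
tool_pos: [0.5081, 0.1237, 0.1945]
tcp_rot: [[0.945, 0.327, 0.006], [0.327, -0.945, 0.0], [0.006, 0.002, -1.0]]
force: [0.3, -1.0, 0.2]
width: 0.0851
finger_force: 0.0
time_s: 10.02
tool_pos: [0.4465, -0.0207, 0.1916]
tcp_rot: [[0.946, 0.325, 0.0], [0.325, -0.946, 0.001], [0.0, -0.0, -1.0]]
force: [0.7, -0.1, -0.3]
width: 0.0856
finger_force: 0.0
```

View pics/u.png

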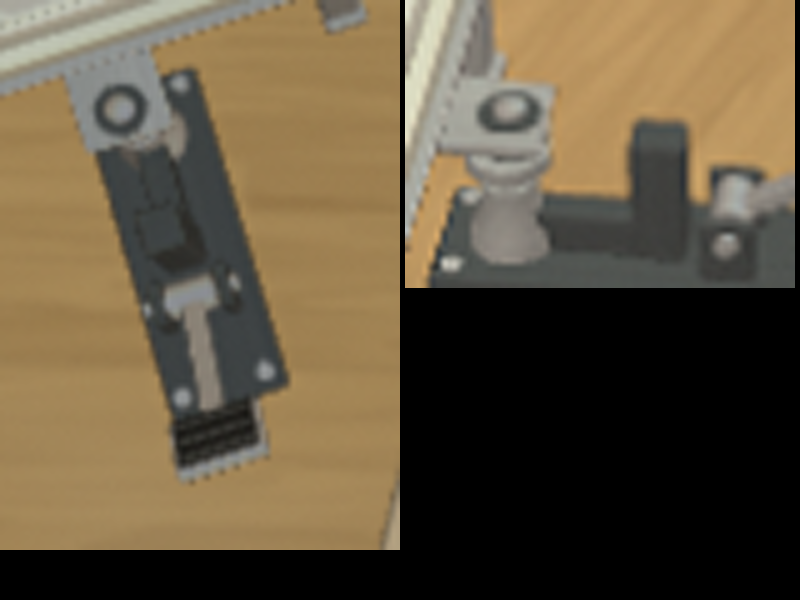

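Released, and the jack stands flat. In the top crop the base corners are at (197,67), (288,383) and (172,415) and the washer is at (120,108). In the side crop the saddle disc spans x 466–551.

```bash
python3 - <<'E'
from h import *
np.set_printoptions(precision=4,suppress=True)
d=eyes.get_image('top');e=eyes.get_image('side')
c=lambda x,y:((x+.5)/5-.5+145,(y+.5)/5-.5+145)
fr,rr,rl=[onz(d,*c(*p),.012) for p in((197,67),(288,383),(172,415))]
ax=fr-rr;print(np.linalg.norm(ax),np.linalg.norm(rl-rr),np.degrees(np.arctan2(ax[1],ax[0])))
w=rl-rr;print(np.degrees(np.arctan2(w[1],w[0]))-90)
ax/=np.linalg.norm(ax);cen=(fr+rl)/2;print('base c',cen,'saddle',cen+.065*ax)
print('washer',onz(d,*c(120,108),.087))
p=onz(d,*c(216,433),.09);print('pedal',p,'saddle from pedal',p+.187*ax)
# refine dark base region by mask -> rotated rect check of pedal
# side
q=proj(e,[cen+.065*ax+np.array([0,0,.054])])[0];print('side saddle expected crop12',(q-[180,215]+.5)*12-.5)
s=bot.state();R=s['tcp_rot'];print(s['tool_pos'])
E
```

```text
0.19544179905915018 0.06799061991824985 18.474333114698418
16.517213756138403
base c [0.5919 0.213  0.012 ] saddle [0.6536 0.2336 0.012 ]
washer [0.65   0.2356 0.087 ]
pedal [0.4747 0.1737 0.09  ] saddle from pedal [0.652  0.2329 0.09  ]
side saddle expected crop12 [201.0313 278.7009]
[ 0.4466 -0.0198  0.1914]
```

The estimates agree on roughly a 2 mm forward overshoot. I'll regrip and pull it back (−2.5,+0.5), which is a cheap correction.

```bash
python3 -m handwheel '10 50 0 0 0 0 1;30 50 0 0 0 0 1;40 50 0 0 0 0 1;40 50 0 0 0 0 1;19.5 33 0 0 0 0 1'; python3 -m handwheel '0 0 0 0 0 0 1;0 0 -55 0 0 0 1;0 0 -50 0 0 0 1;0 0 -30 0 0 0 1;0 0 -9.5 0 0 0 1';python3 -m handwheel '0 0 0 0 0 0 0;0 0 0 0 0 0 0;0 0 0 0 0 0 0;0 0 0 0 0 0 0;0 0 0 0 0 0 0' 60; python3 -m handwheel '0 0 1.5 0 0 0 0;0 0 0 0 0 0 0;-2.5 0.5 0 0 0 0 0;0 0 0 0 0 0 0;0 0 0 0 0 0 0';python3 -m handwheel '0 0 -1.5 0 0 0 0;0 0 0 0 0 0 0'; python3 -m handwheel '0 0 0 0 0 0 0.5;0 0 0 0 0 0 0.7;0 0 0 0 0 0 1;0 0 0 0 0 0 1;0 0 0 0 0 0 1'
```

```text
time_s: 10.85
tool_pos: [0.5855, 0.2135, 0.1911]
tcp_rot: [[0.944, 0.329, 0.001], [0.329, -0.944, 0.0], [0.001, -0.0, -1.0]]
force: [0.2, -0.6, -0.4]
width: 0.0854
finger_force: 0.0
time_s: 11.48
tool_pos: [0.5811, 0.209, 0.0445]
tcp_rot: [[0.945, 0.326, -0.006], [0.326, -0.945, -0.002], [-0.006, -0.0, -1.0]]
force: [-0.6, 1.2, -0.3]
width: 0.0851
finger_force: 0.0
time_s: 12.1
tool_pos: [0.585, 0.2116, 0.0489]
tcp_rot: [[0.945, 0.327, 0.002], [0.327, -0.945, 0.004], [0.003, -0.003, -1.0]]
force: [-2.8, 4.4, 6.1]
width: 0.023
finger_force: 59.7
time_s: 12.72
tool_pos: [0.5828, 0.2099, 0.0488]
tcp_rot: [[0.946, 0.325, 0.002], [0.325, -0.946, -0.001], [0.002, 0.001, -1.0]]
force: [3.2, -0.1, -1.1]
width: 0.0233
finger_force: 59.8
time_s: 12.98
tool_pos: [0.5829, 0.2099, 0.0488]
tcp_rot: [[0.946, 0.325, 0.002], [0.325, -0.946, -0.001], [0.002, 0.001, -1.0]]
force: [1.5, -0.2, 7.6]
width: 0.023
finger_force: 61.1
time_s: 13.6
tool_pos: [0.5814, 0.2102, 0.0468]
tcp_rot: [[0.945, 0.326, -0.0], [0.326, -0.945, -0.0], [-0.0, -0.0, -1.0]]
force: [-0.1, 0.2, 0.1]
width: 0.0853
finger_force: 0.0
```

```bash
python3 -m handwheel '0 0 20 0 0 0 1;0 0 45 0 0 0 1;0 0 60 0 0 0 1;-40 -45 20 0 0 0 1;-40 -45 0 0 0 0 0' 60; python3 -m handwheel '-40 -45 0 0 0 0 0;-20 -50 0 0 0 0 0;0 -50 0 0 0 0 0;0 0 0 0 0 0 0;0 0 0 0 0 0 0'
python3 - <<'E'
from h import *
d=eyes.get_image('top');e=eyes.get_image('side')
o=np.zeros((600,800,3),np.uint8)
A=crop(d,145,145,225,255,5);C=crop(e,180,215,245,263,6)
o[:550,:400]=A;o[:288,405:795]=C
cv2.imwrite('pics/v.png',o)
E
```

```text
time_s: 14.22
tool_pos: [0.5038, 0.1205, 0.1948]
tcp_rot: [[0.945, 0.327, 0.006], [0.327, -0.945, 0.0], [0.006, 0.002, -1.0]]
force: [-0.4, -2.1, -0.1]
width: 0.0697
finger_force: 0.0
time_s: 14.85
tool_pos: [0.4422, -0.0239, 0.1918]
tcp_rot: [[0.946, 0.325, -0.0], [0.325, -0.946, 0.001], [0.0, -0.001, -1.0]]
force: [0.5, -0.8, 1.0]
width: -0.0
finger_force: 0.0
```

View pics/v.png

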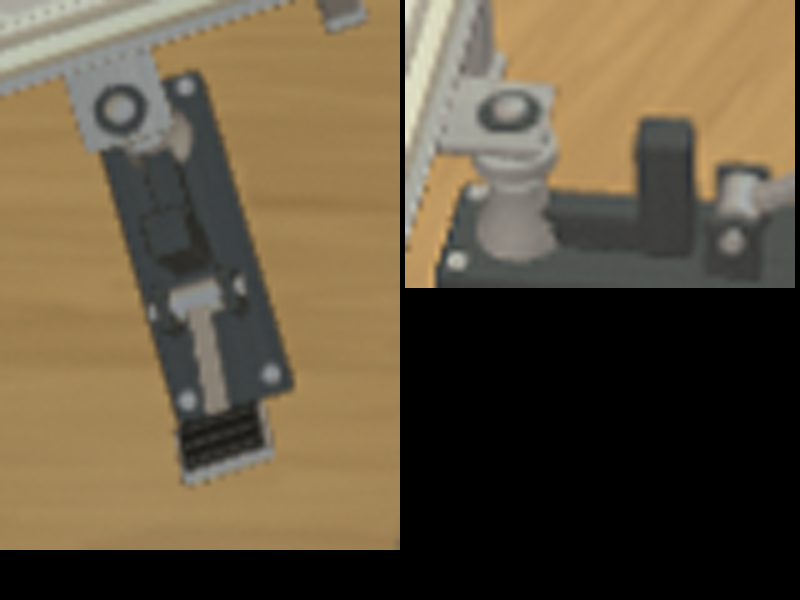

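The fine shift came out about 1.5 mm in −x and 2.7 mm in −y, because the tool hadn't settled before closing. x is now right and y is about 2.5 mm off. Closing the gripper on the lug with the tool settled at (0.583, 0.213) will centre it sideways.

```bash
python3 -m handwheel '10 50 0 0 0 0 1;31 50 0 0 0 0 1;40 50 0 0 0 0 1;40 50 0 0 0 0 1;20 36 0 0 0 0 1'; python3 -m handwheel '0 0 0 0 0 0 1;0 0 -45 0 0 0 1;0 0 -40 0 0 0 1;0 0 -20 0 0 0 1;0 0 0 0 0 0 1'; python3 -m handwheel '0 0 0 0 0 0 1;0 0 0 0 0 0 1'
```

```text
time_s: 15.58
tool_pos: [0.5825, 0.2137, 0.1913]
tcp_rot: [[0.944, 0.329, 0.001], [0.329, -0.944, 0.0], [0.001, -0.0, -1.0]]
force: [-0.3, -0.5, 0.4]
width: 0.0854
finger_force: 0.0
time_s: 16.2
tool_pos: [0.5783, 0.2092, 0.0844]
tcp_rot: [[0.945, 0.327, -0.006], [0.327, -0.945, -0.002], [-0.006, -0.0, -1.0]]
force: [-0.1, -0.1, -0.6]
width: 0.0852
finger_force: 0.0
time_s: 16.45
tool_pos: [0.5824, 0.2099, 0.0884]
tcp_rot: [[0.945, 0.326, 0.003], [0.326, -0.945, 0.001], [0.003, 0.0, -1.0]]
force: [-0.2, 0.1, 0.1]
width: 0.0853
finger_force: 0.0
```

```bash
python3 -m handwheel '1.5 2.8 -15 0 0 0 1;0 0 -15 0 0 0 1;0 0 -10 0 0 0 1;0 0 0 0 0 0 1;0 0 0 0 0 0 1'; python3 -m handwheel '0 0 0 0 0 0 1;0 0 0 0 0 0 1'
```

```text
time_s: 17.08
tool_pos: [0.5829, 0.2124, 0.0467]
tcp_rot: [[0.945, 0.326, -0.0], [0.326, -0.945, -0.0], [-0.0, 0.0, -1.0]]
force: [0.6, 0.4, -0.1]
width: 0.0855
finger_force: 0.0
time_s: 17.32
tool_pos: [0.5832, 0.2124, 0.0473]
tcp_rot: [[0.945, 0.326, 0.001], [0.326, -0.945, 0.0], [0.001, 0.0, -1.0]]
force: [0.2, -0.2, -0.0]
width: 0.0852
finger_force: 0.0
```

```bash
python3 -m handwheel '0 0 0 0 0 0 0;0 0 0 0 0 0 0;0 0 0 0 0 0 0;0 0 0 0 0 0 0;0 0 0 0 0 0 0' 60; python3 -m handwheel '0 0 0 0 0 0 0.5;0 0 0 0 0 0 0.7;0 0 0 0 0 0 1;0 0 0 0 0 0 1;0 0 0 0 0 0 1'; python3 -m handwheel '0 0 20 0 0 0 1;0 0 45 0 0 0 1;0 0 35 0 0 0 1;-20 -7 0 0 0 0 1;-40 -14 0 0 0 0 0' 60; python3 -m handwheel '-40 -14 0 0 0 0 0;-12 -4 0 0 0 0 0;0 0 0 0 0 0 0;0 0 0 0 0 0 0;0 0 0 0 0 0 0'
python3 - <<'E'
from h import *
d=eyes.get_image('wrist');e=eyes.get_image('side')
o=np.zeros((600,800,3),np.uint8)
o[:384,:512]=d['color'][:,:,::-1];o[:240,512:797]=crop(e,180,205,275,285,3)
cv2.imwrite('pics/w.png',o)
print(proj(d,[[.6493,.2356,.087],[.4725,.1747,.09]]))
E
```

```text
time_s: 17.95
tool_pos: [0.5833, 0.2114, 0.0471]
tcp_rot: [[0.946, 0.325, 0.001], [0.325, -0.946, -0.002], [0.0, 0.002, -1.0]]
force: [0.9, -5.4, 2.7]
width: 0.0231
finger_force: 60.8
time_s: 18.58
tool_pos: [0.5828, 0.2125, 0.0467]
tcp_rot: [[0.945, 0.326, -0.0], [0.326, -0.945, 0.0], [0.0, -0.0, -1.0]]
force: [0.3, 0.1, -0.2]
width: 0.0852
finger_force: 0.0
time_s: 19.2
tool_pos: [0.5243, 0.1917, 0.1479]
tcp_rot: [[0.945, 0.326, 0.004], [0.326, -0.945, 0.001], [0.004, 0.0, -1.0]]
force: [0.0, 0.7, 0.4]
width: 0.07
finger_force: 0.0
time_s: 19.82
tool_pos: [0.4722, 0.1737, 0.1469]
tcp_rot: [[0.945, 0.326, 0.001], [0.326, -0.945, 0.0], [0.001, 0.0, -1.0]]
force: [0.1, -0.5, -0.5]
width: -0.0003
finger_force: 0.0
[[ 250.12377175 -114.49627127]
 [ 250.37014665  204.27496014]]
```

View pics/w.png

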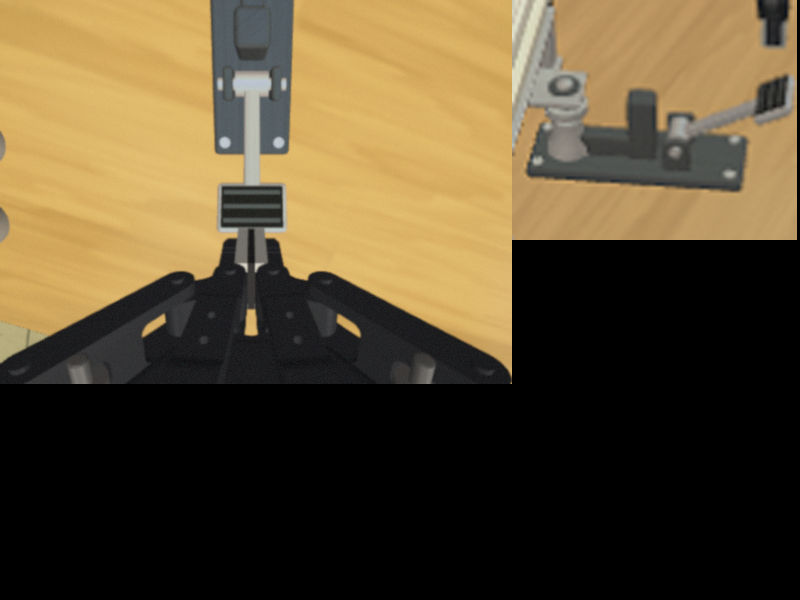

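The wrist view has the pedal at (252,207), where (250,204) was predicted. The jack axis is vertical in the image at x≈252, so the jack lies on target and in line with the tool. Pressing along the handle's arc.

```bash
python3 -m handwheel '0 0 -30 0 0 0 0;0 0 -20 0 0 0 0;0 0 0 0 0 0 0;0 0 0 0 0 0 0'; python3 -m handwheel '-3 -1 -8 0 0 0 0;-4 -1 -9 0 0 0 0;-3 -1 -9 0 0 0 0;-2 -1 -9 0 0 0 0;-1 0 -9 0 0 0 0'; python3 -m handwheel '-1 0 -8 0 0 0 0;0 0 -3 0 0 0 0;0 0 0 0 0 0 0;0 0 0 0 0 0 0'
```

```text
time_s: 20.42
tool_pos: [0.4715, 0.1735, 0.0974]
tcp_rot: [[0.945, 0.326, 0.001], [0.326, -0.945, 0.0], [0.001, 0.0, -1.0]]
force: [-1.0, -0.3, 0.3]
width: -0.0003
finger_force: 0.0
time_s: 21.05
tool_pos: [0.4574, 0.1686, 0.0532]
tcp_rot: [[0.946, 0.325, 0.0], [0.325, -0.946, -0.002], [-0.0, 0.002, -1.0]]
force: [-2.2, -4.1, 10.2]
width: 0.0003
finger_force: 4.8
time_s: 21.55
tool_pos: [0.4563, 0.1682, 0.0428]
tcp_rot: [[0.946, 0.325, -0.0], [0.325, -0.946, -0.003], [-0.001, 0.003, -1.0]]
force: [-3.2, -3.6, 13.0]
width: 0.0
finger_force: 6.8
```

```bash
python3 -m handwheel '0 0 -2 0 0 0 0;0 0 0 0 0 0 0;0 0 0 0 0 0 0'
python3 - <<'E'
from h import *
d=eyes.get_image('side');cv2.imwrite('pics/dn.png',d['color'][:,:,::-1])
E
python3 -m handwheel '0 0 55 0 0 0 0;0 0 45 0 0 0 0;0 0 0 0 0 0 0;0 0 0 0 0 0 0;0 0 0 0 0 0 0'
python3 -m handwheel '0 0 0 0 0 0 0;0 0 0 0 0 0 0;0 0 0 0 0 0 0;0 0 0 0 0 0 0'
python3 - <<'E'
from h import *
d=eyes.get_image('side');cv2.imwrite('pics/up.png',d['color'][:,:,::-1])
a=cv2.imread('pics/dn.png');b=d['color'][:,:,::-1];i0=cv2.imread('pics/side0.png')
# bolt displacement by template matching around washer (down vs up vs start)
t=i0[222:244,186:208]
for n,i in(('start',i0),('down',a),('up',b)):
    r=cv2.matchTemplate(cv2.resize(i[205:255,176:218],None,fx=8,fy=8,interpolation=3),cv2.resize(t,None,fx=8,fy=8,interpolation=3),cv2.TM_CCOEFF_NORMED)
    _,m,_,l=cv2.minMaxLoc(r);print(n,round(m,2),l[0]/8+176,l[1]/8+205)
w=np.array([.6493,.2356,.087]);print('17mm rise =',proj(d,[w+[0,0,.017]])-proj(d,[w]))
# black pedal blob position in 'up' near expected handle-up spot
p=proj(d,[[.4725,.1747,.09],[.4574,.1695,.043]]);print(p)
for n,i in(('down',a),('up',b)):
    for q in p.astype(int): print(n,q,i[q[1]-4:q[1]+5,q[0]-4:q[0]+5].mean((0,1)).round())
E
```

```text
time_s: 21.92
tool_pos: [0.4563, 0.1682, 0.042]
tcp_rot: [[0.946, 0.325, -0.0], [0.325, -0.946, -0.003], [-0.001, 0.003, -1.0]]
force: [-7.8, -5.0, 22.8]
width: -0.0002
finger_force: 12.1
time_s: 22.6
tool_pos: [0.455, 0.169, 0.1378]
tcp_rot: [[0.945, 0.326, -0.004], [0.326, -0.945, -0.001], [-0.004, -0.001, -1.0]]
force: [-1.1, 0.6, -0.1]
width: 0.0002
finger_force: 0.0
time_s: 23.1
tool_pos: [0.4568, 0.1694, 0.1396]
tcp_rot: [[0.945, 0.326, -0.0], [0.326, -0.945, -0.0], [-0.0, -0.0, -1.0]]
force: [-0.5, -0.2, -0.3]
width: 0.0003
finger_force: 0.0
start 1.0 186.0 222.0
down 0.82 185.0 217.0
up 0.91 186.0 222.0
17mm rise = [[-0.37360321 -4.95886346]]
[[265.62096438 236.13483503]
 [271.07718924 249.92007983]]
down [265 236] [ 79. 114. 138.]
down [271 249] [65. 68. 68.]
up [265 236] [53. 61. 65.]
up [271 249] [100. 153. 189.]
```

The slab rose 5 px (about 17 mm) at the stop and came back down, and the handle is up again. Before the final press I'll check that the jack didn't shift.

```bash
python3 - <<'E'
from h import *
b=cv2.imread('pics/up.png');w=cv2.imread('pics/w.png')[:240,512:797]
n=cv2.resize(b[205:285,180:275],None,fx=3,fy=3,interpolation=cv2.INTER_CUBIC)
for x,y,X,Y in((20,95,190,190),(110,85,240,190)):
    r=cv2.matchTemplate(n,w[y:Y,x:X],cv2.TM_CCOEFF_NORMED);_,m,_,l=cv2.minMaxLoc(r);print(m,l[0]-x,l[1]-y,'px/3')
E
python3 -m handwheel '15 5 -30 0 0 0 0;0 0 -12 0 0 0 0;0 0 0 0 0 0 0;0 0 0 0 0 0 0'
```

```text
0.9997168779373169 0 0 px/3
0.9997178316116333 0 0 px/3
time_s: 23.65
tool_pos: [0.4716, 0.1743, 0.0982]
tcp_rot: [[0.945, 0.326, 0.0], [0.326, -0.945, 0.0], [0.0, -0.0, -1.0]]
force: [-0.4, -0.1, 0.6]
width: 0.0002
finger_force: 0.0
```

```bash
python3 -m handwheel '-3 -1 -9 0 0 0 0;-4 -1 -9 0 0 0 0;-3 -1 -9 0 0 0 0;-3 -1 -9 0 0 0 0;-2 -1 -9 0 0 0 0'; python3 -m handwheel '-1 0 -8 0 0 0 0;0 0 -4 0 0 0 0;0 0 -1 0 0 0 0;0 0 0 0 0 0 0;0 0 0 0 0 0 0'
python3 -m handwheel '0 0 0 0 0 0 0;0 0 0 0 0 0 0;0 0 0 0 0 0 0'
```

```text
time_s: 24.28
tool_pos: [0.4579, 0.1695, 0.0537]
tcp_rot: [[0.945, 0.326, 0.003], [0.326, -0.945, 0.0], [0.003, 0.001, -1.0]]
force: [-0.2, -0.6, 9.9]
width: -0.0
finger_force: 4.7
time_s: 24.9
tool_pos: [0.4568, 0.1691, 0.0422]
tcp_rot: [[0.946, 0.326, 0.002], [0.326, -0.946, -0.001], [0.002, 0.002, -1.0]]
force: [-5.0, -2.6, 22.1]
width: -0.0002
finger_force: 10.7
time_s: 25.28
tool_pos: [0.4568, 0.1691, 0.0422]
tcp_rot: [[0.946, 0.326, 0.002], [0.326, -0.946, -0.001], [0.002, 0.002, -1.0]]
force: [-4.8, -2.8, 21.9]
width: 0.0001
finger_force: 10.6
```

Firmly at the stop with a steady 22 N. One check of the slab height, then I'll hand in.

```bash
python3 - <<'E'
from h import *
from rig import order
d=eyes.get_image('side')['color'][:,:,::-1];a=cv2.imread('pics/dn.png')
r=cv2.matchTemplate(d[200:260,170:225].copy(),a[212:242,182:212],cv2.TM_CCOEFF_NORMED);_,m,_,l=cv2.minMaxLoc(r);print(m,l)
if m>.97 and l==(12,12): print(order.job_done())
E
```

```text
0.9979483485221863 (12, 12)
the job is handed in; nothing more can be done
None
```

The jack stands flat with its saddle within about 2 mm of centre under the lift tongue; I pumped it once, it sprang fully back up, and it is now held right down (22 N, at the stop) with the slab raised about 17 mm; I handed the job in at about 25 s.

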